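# Clip a bent steel tube into its three-point holder

## Robot

A 6-joint arm with a two-finger parallel gripper is mounted at the origin on the work surface. World frame = base frame: x ahead of the robot, y to its left, z up, the work surface at z = 0. Lengths are in m, angles in degrees, forces in N, time in s.
With the tool pointing down it reaches from about 0.4 to 0.825 m from the base axis. Payload 7 kg.
Tool frame: the origin (TCP) lies midway between the tips of the shut fingers; the grasp point (between the pads) lies 19 mm behind it; z points along the fingers, x is the direction in which the jaws open and shut, and the axes are right-handed (so a half turn about z gives the same grasp; the last joint's range is limited). The gripper opens to 88 mm and grips with 3 to 60 N. Pads are 19 mm wide; open, the fingers measure 130 mm over their backs; the gripper's body (78 mm by 193 mm) begins 47 mm behind the grasp point.
Start: joints at [-60.212, 20.546, 0.682, 0, -70.136, -16.507], TCP at [0.155, -0.657, 0.227] pointing down, gripper open.
Joint ranges: [-176.03, 176.03], [-82.01, 121.73], [-58.28, 71.71], [-173.87, 95.51], [-174.79, -0.11], [-173.66, 173.66]. Speed limits (degrees/s): [136.94, 136.94, 172.46, 180, 180, 180].

## Interface

Orientations are given as [roll, pitch, yaw] about the fixed x, y, z axes, in that order (R = Rz(yaw) Ry(pitch) Rx(roll)).
In Python, from plant import ctrl, vision, nets gives the robot as it stands.
- The arm moves only by the shell command python3 -m jog 'ROWS'. ROWS is text: rows parted by semicolons, each of 7 numbers parted by spaces: the turn, a rotation vector about the tool's x, y, z in units of 0.1 rad (1.0 is 0.1 rad), then the shift along the tool's x, y, z in units of 4 cm (1.0 is 4 cm), then the opening, from -1 (shut) to 1 (fully open). In form: rx ry rz x y z jaw; .... A call has 1 to 8 rows; each row shifts and turns the commanded pose from where the row before left it, along the tool's axes as they then stand; what a row does not reach is not made up. A row lasts 1/8 s, in which the tool goes at most 62.5 mm and 10.7 degrees, less where a joint would pass 70% of its speed; a pose out of reach is approached as far as the arm can. A call with a number of a shift or a turn outside -1 to 1 is refused whole. A call with a gripper value outside its range is refused whole. The fingers move at their own pace and stop on an object; the grip force is fixed at half the most. Time passes only in rows, so rows that do not move let the fingers close. It gives the time, the measured TCP pose, the force and the opening at its end, in the units of the state.
- ctrl.get_obs(): the state, without advancing time (a new reading comes with each control period).
- vision.snapshot(name): name is "scene" or "side" or "wrist"; returns (picture, depth): 384x512x3 uint8, red, green, blue; 384x512 float32, m along the optical axis (not along the pixel's ray), 0 where there is no reading.
- vision.camera_info(name): a dict with "camera_matrix" (3x3 intrinsics, pixels), "camera_from_world" (4x4, takes a point from world to camera coordinates); the wrist camera has in their place "tool_from_camera" (4x4, takes a point from camera to tool coordinates, whose origin is the TCP and whose axes are the tool frame's). Camera axes: x right, y down, z forward; pixel columns grow to the right and rows downward; lengths in m; the calibration is good to about 2 mm. A picture is of the moment at which its call begins: read the wrist's pose just before it. camera_info takes no time and is no camera call.
- ctrl.close_job(): hands the job in, once; it reports no verdict.
Trained networks look in the newest picture that a camera, given by its name, has taken for a name from the list of things; names that differ only in an ending like _2 or _b are one class to them, and where a whole thing is asked for, a point or a joint stands for the part that bears it (a point fixed in the world has none). Each returns a list of dicts, best first, with "score" (0 to 1); they miss things now and then, are a little off and sometimes report something else, mostly with a low value. They report only what shows in the picture. A call takes as long as a camera call.
- nets.boxes_of(target, camera): "location" ([x, y, z] in m, in world coordinates, good to about 4 mm: the middle of the surface that is visible of it).
The state is a dict: "clock": time; "joint_pos": joint angles; "qvel": joint speeds; "tau": joint torques, N m; "tool_pos": TCP position; "orientation": TCP orientation; "force": force on the tool from outside, world axes, zero at the start; "moment": the same for the moment, N m; "opening": finger opening in m.
Only numpy, scipy, OpenCV 4.12 (cv2) and the standard library are available. Lean on these libraries where they do the work, as an engineer would, in place of code of your own. Each camera call takes 0.05 s, during which the arm holds its last target.

## Task

Pick up the bent steel tube, turn it to match the holder and lower it so that its long end and its short end lie in the two white notched posts, with the bend still lying on top of the spring clip. Then press the tube down at the clip until it snaps fully home, stop pushing, and let go of it. Do not force it by pressing hard once it is home, and leave the jar, beaker and flask where they stand.

Things in the scene. Friction and masses are not known exactly. Their poses are not given: they have to be found in the camera images.
- tube: Bent steel tube, 18 mm diameter, about 180 g, lying flat on the bench: a flat L, 30 mm bend radius. From the corner (where the leg axes cross) the long leg runs 180 mm along +x, the short leg 120 mm along +y. Origin at axis level inside the L; corner at (-75, -40, 0) mm, centre of mass about (-22, -18, 0) mm. z is up, as it lies and in the holder too (not turned over)
- tube_long (a point): Point on the axis of the tube's long leg, 165 mm from the corner (15 mm from the open end); goes to notch_long. Axes as tube
- tube_short (a point): Point on the axis of the short leg, 105 mm from the corner (15 mm from the open end); goes to notch_short. Axes as tube
- tube_clip (a point): Point on the axis of the long leg, 45 mm from the corner; goes to clip. Axes as tube
- tube_grip (a point): Point on the axis of the long leg, 85 mm from the corner: a good place to grip across the leg; it stays free in the holder between the clip and the long post. Axes as tube
- holder: Fixed L-shaped holder, 213 x 157 mm: 12 mm aluminium base plate with two white notched posts at its ends and a spring clip near the bend. Same frame as the tube: when the tube is home their axes agree and the tube's origin is 65 mm above the holder's. Origin at bench level, z up, x along the long leg, y along the short leg
- notch_long (a point): Where tube_long is when home, 65 mm above the bench, in the notch of the post on the long arm. Notch open at the top, 21 mm wide, flat floor 9 mm below this point; from 3 mm above this point it widens to about 40 mm at the post's top, 20 mm above it. Post 24 mm thick along the leg, 50 mm across. Axes as holder
- notch_short (a point): Where tube_short is when home: in the notch of the post at the end of the short arm, same shape and height as notch_long, its channel along the holder's y. Axes as holder
- clip (a point): Where tube_clip is when home, 65 mm above the bench, between two sprung steel jaws 20 mm long. A tube laid on them stays about 11 mm above home here; pushed down at the clip it resists with up to 10 to 12 N, gives way past the jaws and sits on a firm saddle, held down. The jaws end 7 mm above this point, 2 mm below the seated tube's top. Axes as holder
- vial: Small brown glass jar with a blue cap, 42 mm diameter, 75 mm high, standing between the task's places: leave it. Origin at the centre of its underside
- beaker: Open glass beaker, 68 mm diameter, 85 mm high, standing nearest the robot: leave it. Origin at the centre of its underside
- flask: Conical glass flask, 74 mm diameter, 108 mm high, standing farther from the robot: leave it. Origin at the centre of its underside

How it is judged:
By the outcome, as a careful person would: the job done as asked, in the order asked, and still so for the second after the job is handed in, with the robot touching nothing.
It also fails if it takes over 45 s, if anything falls off the work surface, if the arm or the gripper's body presses on something with over 40 N, if the wrist force passes 120 N, or if a joint passes its speed limit or range.

## Working session

There is one attempt and no reset: what is moved stays moved. The work goes in short steps, Python scripts to look and compute and a shell command to move; the robot and the scene stay as the last step left them, time stands still between calls to the robot, and variables do not carry over. Pictures are saved under pics/ and viewed, and the job is handed in when it is done.

```bash
ls; mkdir -p pics
python3 - <<'E'
from plant import ctrl, vision, nets
import cv2, numpy as np
o=ctrl.get_obs(); print(o)
for n in ["scene","side","wrist"]:
    p,d=vision.snapshot(n); cv2.imwrite(f"pics/{n}0.png",p[:,:,::-1]); np.savez(f"pics/{n}0.npz",p=p,d=d)
    print(n,vision.camera_info(n))
    if n!="side":
        for t in ["tube","holder","vial","beaker","flask"]+(["tube_long","tube_short","tube_clip","notch_long","notch_short","clip"] if n=="scene" else []):
            print(t,[(np.round(r["location"],3),round(r["score"],2)) for r in nets.boxes_of(t,n)][:3])
E
```

```text
pics
{'clock': 0.0, 'joint_pos': array([-6.02120363e+01,  2.05904782e+01,  6.35181368e-01, -2.07055187e-02,
       -7.01352149e+01, -1.65059602e+01]), 'qvel': array([-0.02663318, -0.05131986,  0.0357738 , -0.00671366, -0.04771913,
        0.06647367]), 'tau': array([-1.07249463e-03, -5.82711911e+01,  2.93049181e+01,  6.99705362e+00,
        6.82194936e-03, -1.50198166e-04]), 'tool_pos': array([ 0.15493848, -0.65648835,  0.22564233]), 'orientation': array([-1.79992944e+02, -9.23124168e-02,  1.03274947e+02]), 'force': array([-0.74611405,  0.45490456,  0.60563153]), 'moment': array([ 0.00830525, -0.02338141,  0.01950222]), 'opening': 0.087668841413395}
scene {'camera_matrix': array([[474.89119706,   0.        , 253.06273768],
       [  0.        , 474.89119706, 196.47920312],
       [  0.        ,   0.        ,   1.        ]]), 'camera_from_world': array([[-0.74642681,  0.6653119 ,  0.01439035,  0.41515503],
       [ 0.52577373,  0.6028561 , -0.60010541, -0.29271582],
       [-0.40793259, -0.4403687 , -0.79979148,  1.5188214 ],
       [ 0.        ,  0.        ,  0.        ,  1.        ]
[... 939 characters left out ...]
0.05993493,  0.8398066 , -0.53956712,  0.87037853],
       [ 0.        ,  0.        ,  0.        ,  1.        ]])}
wrist {'camera_matrix': array([[317.65938259,   0.        , 261.10671268],
       [  0.        , 317.65938259, 191.8018955 ],
       [  0.        ,   0.        ,   1.        ]]), 'tool_from_camera': array([[ 9.99999282e-01, -1.10961842e-03,  4.53249303e-04,
        -1.63651805e-04],
       [ 9.57127538e-04,  9.66859349e-01,  2.55307820e-01,
        -6.97514181e-02],
       [-7.21522586e-04, -2.55307203e-01,  9.66859717e-01,
        -1.57263977e-01],
       [ 0.00000000e+00,  0.00000000e+00,  0.00000000e+00,
         1.00000000e+00]])}
tube []
holder []
vial []
beaker []
flask []
```

View pics/scene0.png

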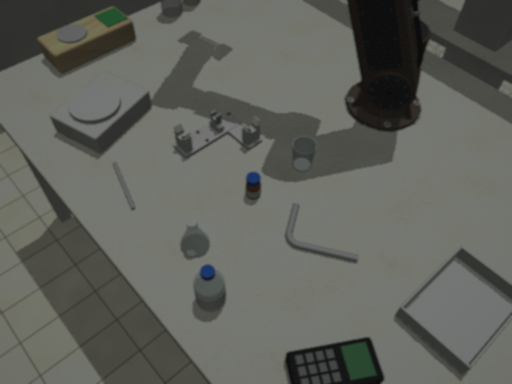

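View pics/side0.png

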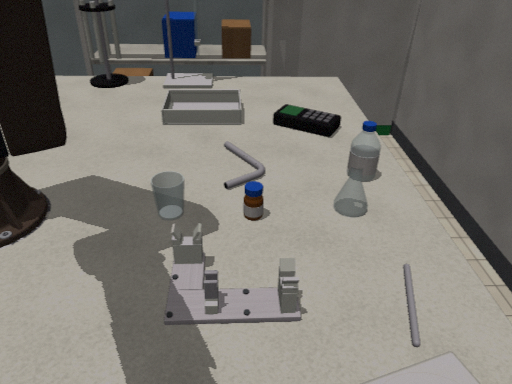

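```bash
cat > h.py <<'E'
import numpy as np
from plant import ctrl, vision, nets
def cloud(n,d):
    c=vision.camera_info(n);K=c["camera_matrix"];v,u=np.nonzero((d>0)&(d<2.5));z=d[v,u]
    P=np.c_[(u-K[0,2])/K[0,0]*z,(v-K[1,2])/K[1,1]*z,z]
    T=np.linalg.inv(c["camera_from_world"]); return P@T[:3,:3].T+T[:3,3]
E
python3 - <<'E'
from h import *
import cv2
from scipy.optimize import least_squares
def axisdist(q,lenx=180,leny=120,R=30): # tube-frame mm, corner origin; polyline of axis
    t=np.linspace(0,np.pi/2,15); arc=np.c_[R-R*np.sin(t),R-R*np.cos(t)]
    pts=np.vstack([[lenx,0],arc,[0,leny]]); pts=np.c_[pts,np.zeros(len(pts))]
    best=np.full(len(q),1e9)
    for a,b in zip(pts[:-1],pts[1:]):
        s=np.clip((q-a)@(b-a)/((b-a)@(b-a)),0,1); best=np.minimum(best,np.linalg.norm(q-a-s[:,None]*(b-a),axis=1))
    return best
for n in ["scene","side"]:
    f=np.load(f"pics/{n}0.npz");C=cloud(n,f["d"])
    bench=C[(abs(C[:,0]-.55)<.1)&(abs(C[:,1]-.1)<.25)&(abs(C[:,2])<.006)]; print(n,"bench z",np.median(bench[:,2]))
    m=(C[:,2]>.007)&(C[:,2]<.03)&(np.hypot(C[:,0]-.545,C[:,1]-.211)<.17)&(C[:,1]>.08)
    P=C[m]; print(n,len(P),P.min(0),P.max(0))
    best=None
    for y0 in np.arange(0,360,30):
        def f2(x):
            c,s=np.cos(x[2]),np.sin(x[2]); R=np.array([[c,-s,0],[s,c,0],[0,0,1]])
            q=(P*1000-[x[0],x[1],9+x[3]])@R
            return axisdist(q)-9
        ang=np.radians(y0);c,s=np.cos(ang),np.sin(ang);m0=P.mean(0)[:2]*1000-np.array([[c,-s],[s,c]])@[55,22]
        r=least_squares(f2,[m0[0],m0[1],ang,0],loss="soft_l1",f_scale=2)
        if best is None or r.cost<best.cost: best=r
    x=best.x; print("tube corner",x[:2],"yaw",np.degrees(x[2])%360,"dz",x[3],"cost",best.cost/len(P), "med",np.median(abs(f2(x))))
    m=(C[:,2]>.006)&(C[:,2]<.1)&(np.hypot(C[:,0]-.48,C[:,1]+.23)<.17)&(C[:,1]<-.1)
    P=C[m];print("holder",len(P),P.min(0),P.max(0))
    im=np.zeros((600,600,3),np.uint8)
    for p in P:
        u=int((p[0]-.33)*2000);v=int((-.08-p[1])*2000)
        if 0<=u<600 and 0<=v<600:
            h=p[2]; col=(255,0,0) if h<.018 else (0,255,0) if h<.05 else (0,255,255) if h<.07 else (0,0,255)
            cv2.circle(im,(u,v),2,col,-1)
    cv2.imwrite(f"pics/h_{n}.png",im)
E
```

```text
scene bench z 0.0008839745575605074
scene 766 [0.46810772 0.09466573 0.00705642] [0.6481993  0.35824538 0.02448432]
tube corner [592.66618386 167.2454257 ] yaw 123.3087382819797 dz 1.0768288948618514 cost 2.345482236300012 med 1.1139429338051094
holder 2073 [ 0.31638172 -0.38341438  0.00600242] [ 0.61350947 -0.10107285  0.08927358]
side bench z -0.0008385010107487267
side 529 [0.48608064 0.09281466 0.00707693] [0.58877315 0.32013215 0.02002643]
tube corner [591.98051699 168.44525696] yaw 123.46604967887895 dz -1.0224366261487077 cost 0.7197832147470102 med 0.7560934966977957
holder 6912 [ 0.39762045 -0.29175998  0.00602777] [ 0.61051288 -0.13464405  0.08608552]
```

View pics/h_side.png

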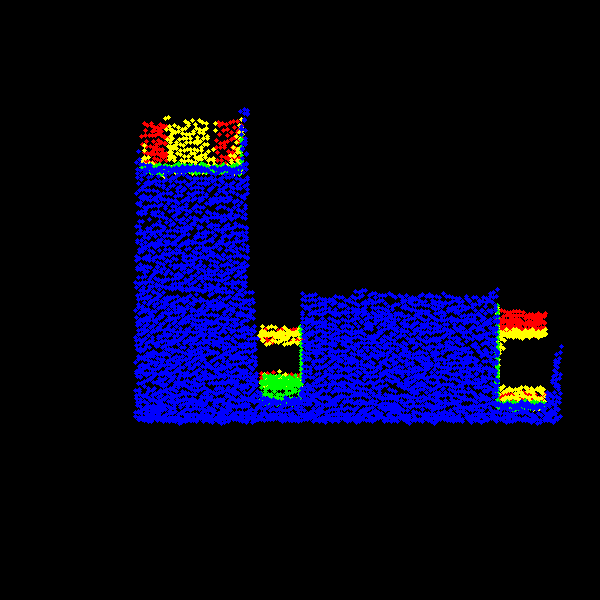

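View pics/h_scene.png

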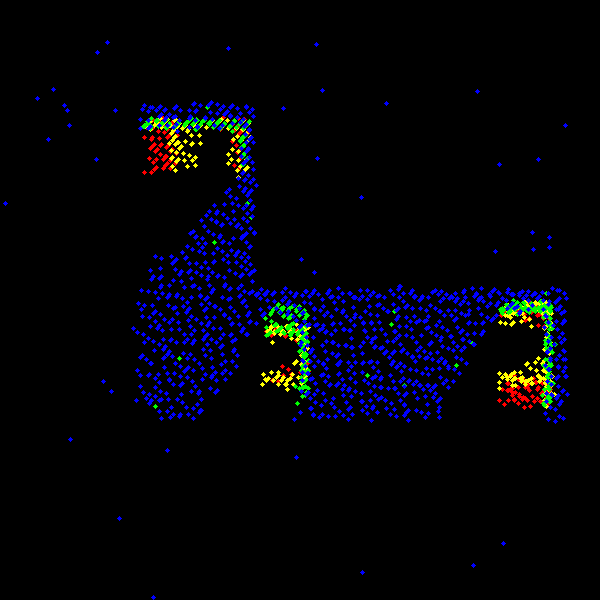

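The tube's bent corner is at pixel (290,240) in the scene picture and its legs end at (295,205) and (355,258). The holder, at about (217,135), is nearly aligned with the world axes. I'll take a wrist look at the holder on the way to the tube.

```bash
python3 -m jog '0 0 0.8 0 0 0 1;0 0 0.8 0 0 0 1;0 0 0.72 0 0.5 0 1;0 0 0 0.9 0.75 0 1;0 0 0 0.95 0.75 0 1;0 0 0 0.95 0.75 0 1;0 0 0 0.95 0.75 0 1;0 0 0 0.95 0.75 0 1'; python3 -m jog '0 0 0 0.95 0.75 0 1;0 0 0 0.95 0.75 0 1;0 0 0 0.95 0.75 0 1;0 0 0 0.95 0.75 0 1;0 0 0 0.95 0.75 0 1;0 0 0 0.95 0.65 0 1;0 0 0 0 0 0 1;0 0 0 0 0 0 1'
```

```text
clock: 1.95
tool_pos: [0.3259, -0.4663, 0.2268]
orientation: [180.0, 0.0, 90.0]
force: [1.7, -0.3, -0.8]
opening: 0.0876
clock: 2.95
tool_pos: [0.501, -0.2395, 0.2265]
orientation: [-180.0, 0.0, 90.0]
force: [-0.3, 0.3, 1.0]
opening: 0.0874
```

```bash
cat >> h.py <<'E'
from scipy.spatial.transform import Rotation as Ro
def wrist(name):
    import cv2
    o=ctrl.get_obs(); p,d=vision.snapshot("wrist"); cv2.imwrite(f"pics/{name}.png",p[:,:,::-1])
    c=vision.camera_info("wrist"); T=np.eye(4);T[:3,:3]=Ro.from_euler("xyz",o["orientation"],degrees=True).as_matrix();T[:3,3]=o["tool_pos"]
    W=T@c["tool_from_camera"];K=c["camera_matrix"]
    np.savez(f"pics/{name}.npz",p=p,d=d,W=W,K=K,T=T)
    v,u=np.nonzero((d>0)&(d<2));z=d[v,u]
    C=np.c_[(u-K[0,2])/K[0,0]*z,(v-K[1,2])/K[1,1]*z,z]@W[:3,:3].T+W[:3,3]
    return o,p,d,W,K,C
E
python3 - <<'E'
from h import *
import cv2
o,p,d,W,K,C=wrist("w1"); print(o["tool_pos"],o["orientation"],o["clock"])
np.savez("pics/w1c.npz",C=C)
P=C[(C[:,2]>.006)&(C[:,2]<.1)]
im=np.zeros((600,600,3),np.uint8)
for q in P:
    u=int((q[0]-.33)*2000);v=int((-.08-q[1])*2000)
    if 0<=u<600 and 0<=v<600:
        h=q[2]; cv2.circle(im,(u,v),1,(255,0,0) if h<.018 else (0,255,0) if h<.05 else (0,255,255) if h<.083 else (0,0,255),-1)
cv2.imwrite("pics/h_w1.png",im)
E
```

```text
[ 0.5009642  -0.23945318  0.22654437] [-1.79986778e+02  7.16075937e-04  9.00344909e+01] 2.95
```

View pics/h_w1.png

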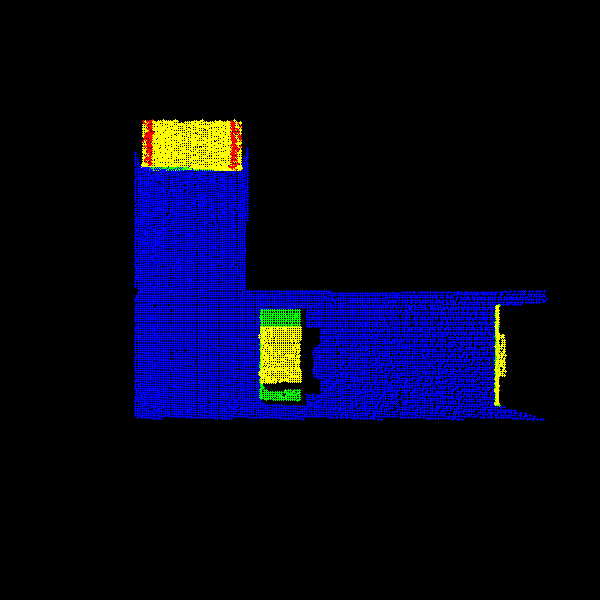

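View pics/w1.png

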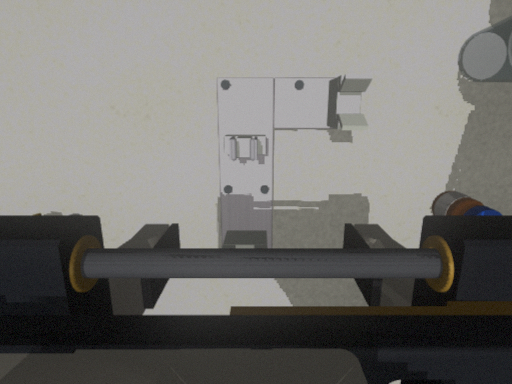

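Run:
```python
from h import *
C=np.load("pics/w1c.npz")["C"]
pl=C[(C[:,2]>.008)&(C[:,2]<.016)&(C[:,1]<-.1)&(C[:,1]>-.32)&(C[:,0]>.37)&(C[:,0]<.63)]
print("plate z",np.median(pl[:,2]))
# yaw from left edge & bottom edge
def edge(P,ax,side,lo,hi,n=12):
    b=np.linspace(lo,hi,n+1);X=[];Y=[]
    for a,c in zip(b[:-1],b[1:]):
        q=P[(P[:,1-ax]>=a)&(P[:,1-ax]<c)][:,ax]
        if len(q)>10: X.append((a+c)/2);Y.append(np.percentile(q,2 if side<0 else 98))
    k=np.polyfit(X,Y,1);return np.degrees(np.arctan(k[0])),np.median(Y)
print("left",edge(pl,0,-1,-.28,-.17));print("bottom",edge(pl,1,-1,.41,.57));print("upper",edge(pl,1,1,.46,.57))
S=C[(C[:,2]>.05)&(C[:,0]>.39)&(C[:,0]<.46)&(C[:,1]>-.18)&(C[:,1]<-.13)&(C[:,2]<.1)]
print("short",S.min(0),S.max(0),np.percentile(S,1,0),np.percentile(S,99,0))
for z0,z1 in [(.05,.060),(.0705,.0735),(.0755,.0785),(.083,.09)]:
    q=S[(S[:,2]>z0)&(S[:,2]<z1)]; c=.426
    L=q[q[:,0]<c][:,0];R=q[q[:,0]>c][:,0]
    if len(L) and len(R): print(z0,z1,len(q),L.min(),np.median(L),L.max(),R.min(),np.median(R),R.max(),"mid",(np.median(L)+np.median(R))/2)
J=C[(C[:,2]>.05)&(C[:,0]>.455)&(C[:,0]<.49)&(C[:,1]>-.29)&(C[:,1]<-.23)&(C[:,2]<.1)]
print("clip",np.percentile(J,1,0),np.percentile(J,99,0))
im=J[J[:,2]>.068]; import sys
h,e=np.histogram(im[:,1],bins=np.arange(-.29,-.23,.003)); print(list(zip(np.round(e*1000,0),h)))
Lp=C[(C[:,2]>.05)&(C[:,0]>.57)&(C[:,0]<.61)&(C[:,1]>-.3)&(C[:,1]<-.22)&(C[:,2]<.1)]
print("long",np.percentile(Lp,1,0),np.percentile(Lp,99,0))
```

```text
plate z 0.010966984546537856
left (np.float64(-0.9611418193892622), np.float64(0.39956792835334476))
bottom (np.float64(-0.6576509622552089), np.float64(-0.28780394062935744))
upper (np.float64(-1.018151070320712), np.float64(-0.22744683632856064))
short [ 0.40113905 -0.16497877  0.05003226] [ 0.45078973 -0.14009163  0.08602645] [ 0.40189756 -0.16468768  0.05179116] [ 0.45025923 -0.1407476   0.0850452 ]
0.05 0.06 613 0.40130302516065464 0.4198175303738684 0.4255451825047669 0.42645332705238304 0.43226462476874766 0.4507897339822806 mid 0.42604107757130805
0.0705 0.0735 116 0.40796850072831337 0.4123788082951798 0.41406378070886657 0.43778570873177963 0.4395976219140049 0.4451618427085224 mid 0.4259882151045924
0.0755 0.0785 116 0.40407726667564053 0.4099500421999277 0.4108472571294608 0.440426693278609 0.44224612229799487 0.44596307635955623 mid 0.4260980822489613
0.083 0.09 201 0.40197756351362424 0.4046461366197298 0.40707117085254113 0.444711375938134 0.4473663328467899 0.4502047000564698 mid 0.4260062347332598
clip [ 0.46054161 -0.27120487  0.05357616] [ 0.48027771 -0.24378702  0.07187182]
[(np.float64(-290.0), np.int64(0)), (np.float64(-287.0), np.int64(0)), (np.float64(-284.0), np.int64(0)), (np.float64(-281.0), np.int64(0)), (np.float64(-278.0), np.int64(0)), (np.float64(-275.0), np.int64(0)), (np.float64(-272.0), np.int64(49)), (np.float64(-269.0), np.int64(64)), (np.float64(-266.0), np.int64(40)), (np.float64(-263.0), np.int64(0)), (np.float64(-260.0), np.int64(0)), (np.float64(-257.0), np.int64(0)), (np.float64(-254.0), np.int64(0)), (np.float64(-251.0), np.int64(61)), (np.float64(-248.0), np.int64(64)), (np.float64(-245.0), np.int64(41)), (np.float64(-242.0), np.int64(0)), (np.float64(-239.0), np.int64(0)), (np.float64(-236.0), np.int64(0))]
long [ 0.57786611 -0.28208359  0.05030893] [ 0.58239149 -0.23324161  0.06381253]
```

The wrist view and the depth data put the holder's yaw at about 0, with its origin near (0.5007, -0.2176). Next I move to the tube and turn the tool across its long leg.

```bash
python3 -m jog '0 0 0 1 0.1 0 1;0 0 0 1 0.1 0 1;0 0 0 1 0.1 0 1;0 0 0 1 0.1 0 1;0 0 0 1 0.1 0 1;0 0 0 1 0.1 0 1;0 0 0 1 0.1 0 1;0 0 0 1 0.1 0 1'; python3 -m jog '0 0 0 1 0.1 0 1;0 0 0 1 0.1 0 1;0 0 0 1 0.1 0 1;0 0 0 1 0 0 1;0 0 -1 0 0 0 1;0 0 -1 0 0 0 1;0 0 -1 0 0 0 1;0 0 -1 0 0 0 1'; python3 -m jog '0 0 -1 0 0 0 1;0 0 -1 0 0 0 1;0 0 -1 0 0 0 1;0 0 -1 0 0 0 1;0 0 -1 0 0 0 1;0 0 -1 0 0 0 1;0 0 -1 0 0 0 1;0 0 -1 0 0 0 1';python3 -m jog '0 0 -1 0 0 0 1;0 0 -1 0 0 0 1;0 0 -1 0 0 0 1;0 0 -1 0 0 0 1;0 0 -1 0 0 0 1;0 0 -1 0 0 0 1;0 0 -1 0 0 0 1;0 0 -1 0 0 0 1';python3 -m jog '0 0 -1 0 0 0 1;0 0 -0.54 0 0 0 1;0 0 0 0 0 0 1;0 0 0 0 0 0 1'
python3 - <<'E'
from h import *
o,p,d,W,K,C=wrist("w2"); np.savez("pics/w2c.npz",C=C); print(o["tool_pos"],o["orientation"],o["joint_pos"])
P=C[(C[:,2]>.007)&(C[:,2]<.03)&(C[:,0]>.45)&(C[:,0]<.63)&(C[:,1]>.08)&(C[:,1]<.34)]
c=np.array([.5923,.1678]);
for a in [123.4]:
    l=np.radians(a);ex=np.array([np.cos(l),np.sin(l)]);ey=np.array([-ex[1],ex[0]])
    q=np.c_[(P[:,:2]-c)@ex,(P[:,:2]-c)@ey]*1000
    for s in range(0,180,20):
        m=(q[:,0]>s)&(q[:,0]<s+20)&(abs(q[:,1])<15)
        if m.sum()>20: print("long",s,m.sum(),np.percentile(q[m,1],[2,98]).round(1),np.percentile(P[m,2],98))
    for s in range(40,130,20):
        m=(q[:,1]>s)&(q[:,1]<s+20)&(abs(q[:,0])<15)
        if m.sum()>20: print("short",s,m.sum(),np.percentile(q[m,0],[2,98]).round(1))
E
```

```text
clock: 4.0
tool_pos: [0.5332, 0.0805, 0.2268]
orientation: [180.0, -0.0, 89.9]
force: [0.4, 0.2, -0.4]
opening: 0.0878
clock: 5.0
tool_pos: [0.5456, 0.2391, 0.2267]
orientation: [180.0, 0.0, 113.0]
force: [-0.7, 0.8, 0.7]
opening: 0.088
clock: 6.0
tool_pos: [0.5456, 0.239, 0.2266]
orientation: [180.0, 0.0, 158.8]
force: [-0.7, 0.3, -0.5]
opening: 0.0876
clock: 7.0
tool_pos: [0.5456, 0.239, 0.2267]
orientation: [-180.0, 0.0, -155.3]
force: [-0.2, -1.7, 0.1]
opening: 0.0872
clock: 7.5
tool_pos: [0.5454, 0.2397, 0.2266]
orientation: [-180.0, 0.0, -146.7]
force: [1.3, -0.2, -0.3]
opening: 0.0879
[0.54538768 0.23969103 0.22662924] [-1.79998078e+02  1.11479697e-03 -1.46726335e+02] [ 4.25075058e+01  1.31403180e+01 -9.70424310e+00  2.25265189e-03
 -6.71546470e+01 -9.23471528e+00]
long 0 266 [-4.8 14.2] 0.01805706925772949
long 20 289 [-8.4  9.9] 0.018090514924945178
long 40 282 [-8.6  8.9] 0.0184721054532814
long 60 251 [-7.6  8.9] 0.018131074500194688
long 80 254 [-7.7  9. ] 0.018068163405109326
long 100 240 [-7.9  9. ] 0.017938314932877616
long 120 235 [-8.1  9.1] 0.01801542751186682
long 140 232 [-8.3  9.2] 0.01806383340347678
long 160 214 [-8.5  9.2] 0.01786983516353523
short 40 286 [-7.5  8.5]
short 60 289 [-7.5  8.5]
short 80 298 [-8.7  8.6]
short 100 300 [-8.6  8.6]
```

View pics/w2.png

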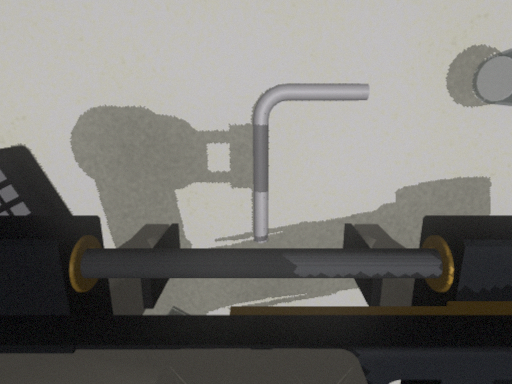

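The wrist view agrees with the fit to about 0.5 mm: the long leg stands vertical at column 261, with the bend at (265,100) and the open end at (261,238). Now I descend and grip.

```bash
python3 -m jog '0 0 0 0 0 1 1;0 0 0 0 0 1 1;0 0 0 0 0 1 1;0 0 0 0 0 1 1;0 0 0 0 0 0.8 1;0 0 0 0 0 0.5 1;0 0 0 0 0 0.27 1;0 0 0 0 0 0 1'; python3 -m jog '0 0 0 0 0 0 -1;0 0 0 0 0 0 -1;0 0 0 0 0 0 -1;0 0 0 0 0 0 -1;0 0 0 0 0 0 -1;0 0 0 0 0 0 -1;0 0 0 0 0 0 -1;0 0 0 0 0 0 -1'
```

```text
clock: 8.55
tool_pos: [0.545, 0.2402, 0.0033]
orientation: [-180.0, -0.1, -146.6]
force: [0.1, 0.4, 0.1]
opening: 0.0876
clock: 9.55
tool_pos: [0.5452, 0.2405, 0.0038]
orientation: [-180.0, 0.0, -146.6]
force: [0.7, 0.5, -0.5]
opening: 0.0173
```

```bash
python3 -m jog '0 0 0 0 0 -0.3 -1;0 0 0 0 0 -0.5 -1;0 0 0 0 0 -0.7 -1;0 0 0 0 0 -0.8 -1;0 0 0 0 0 -0.8 -1;0 0 0 0 0 -0.7 -1;0 0 0 0 0 -0.4 -1;0 0 0 0 0 0 -1'
python3 - <<'E'
from h import *
import cv2
o,p,d,W,K,C=wrist("w3"); print(o["tool_pos"])
p2,d2=vision.snapshot("side"); cv2.imwrite("pics/side3.png",p2[:,:,::-1])
T=np.load("pics/w3.npz")["T"]; Q=(C-T[:3,3])@T[:3,:3]*1000  # tool frame mm
q=Q[(abs(Q[:,0])<13)&(abs(Q[:,2])<40)]
for s in range(-60,130,15):
    m=(q[:,1]>s)&(q[:,1]<s+15)
    if m.sum()>10: print(s,m.sum(),"x",np.percentile(q[m,0],[3,97]).round(1),"ztop",np.percentile(q[m,2],[3]).round(1))
q=Q[(Q[:,0]>15)&(Q[:,0]<130)&(abs(Q[:,2])<40)&(Q[:,1]>30)&(Q[:,1]<130)]
for s in range(15,130,15):
    m=(q[:,0]>s)&(q[:,0]<s+15)
    if m.sum()>10: print("short",s,m.sum(),"y",np.percentile(q[m,1],[3,97]).round(1),"ztop",np.percentile(q[m,2],[3]).round(1))
E
```

```text
clock: 10.55
tool_pos: [0.5455, 0.2408, 0.1729]
orientation: [180.0, 0.1, -146.6]
force: [0.6, -0.6, -2.4]
opening: 0.0171
[0.54546785 0.24076362 0.17290055]
-60 1252 x [-7.   9.5] ztop [-13.3]
-45 1128 x [-6.7  9.3] ztop [-13.5]
-30 1073 x [-6.9  9.5] ztop [-13.7]
-15 1408 x [-12.3  12.1] ztop [-27.8]
0 80 x [-7.4  9.8] ztop [-39.6]
15 825 x [-6.9  9.4] ztop [-14.4]
30 91 x [-7.1 10.2] ztop [-13.7]
```

View pics/w3.png

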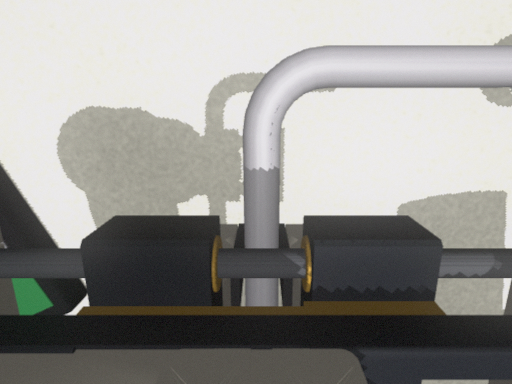

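The tube is held level; its top sits about 14 mm behind the TCP all along the leg. It didn't slip: the bend is at (280,75) with the short leg to the right. Next I turn and carry it at about 0.17 m, above all the glassware.

```bash
python3 -m jog '0 0 0.5 0 0 0 -1;0 0 0.9 0 0 0 -1;0 0 1 0 0 0 -1;0 0 1 0 0 0 -1;0 0 1 0 0 0 -1;0 0 1 0 0 0 -1;0 0 1 0 0 0 -1;0 0 1 0 0 0 -1'; python3 -m jog '0 0 1 0 0 0 -1;0 0 1 0 0 0 -1;0 0 1 0 0 0 -1;0 0 1 0 0 0 -1;0 0 1 0 0 0 -1;0 0 1 0 0 0 -1;0 0 1 0 0 0 -1;0 0 1 0 0 0 -1';python3 -m jog '0 0 1 0 0 0 -1;0 0 1 0 0 0 -1;0 0 1 0 0 0 -1;0 0 1 0 0 0 -1;0 0 1 0 0 0 -1;0 0 0.8 0 0 0 -1;0 0 0.34 0 0 0 -1;0 0 0 -0.4 0 0 -1';python3 -m jog '0 0 0 -0.8 -0.1 0 -1;0 0 0 -1 -0.1 0 -1;0 0 0 -1 -0.1 0 -1;0 0 0 -1 -0.1 0 -1;0 0 0 -1 -0.1 0 -1;0 0 0 -1 -0.1 0 -1;0 0 0 -1 -0.1 0 -1;0 0 0 -1 -0.1 0 -1'; python3 -m jog '0 0 0 -1 0 0 -1;0 0 0 -1 0 0 -1;0 0 0 -1 0 0 -1;0 0 0 -0.8 0 0 -1;0 0 0 -0.4 0 0 -1;0 0 0 0 0 0 -1'
```

```text
clock: 11.65
tool_pos: [0.5445, 0.24, 0.1699]
orientation: [-179.9, -0.1, 170.8]
force: [-0.0, -0.5, -2.1]
opening: 0.0168
clock: 12.65
tool_pos: [0.5445, 0.24, 0.1699]
orientation: [-179.8, 0.0, 125.0]
force: [-0.5, 0.0, -1.5]
opening: 0.0169
clock: 13.65
tool_pos: [0.5449, 0.2244, 0.1707]
orientation: [-179.9, 0.1, 90.1]
force: [-0.4, -0.2, -1.9]
opening: 0.017
clock: 14.65
tool_pos: [0.5122, -0.0894, 0.1716]
orientation: [-180.0, 0.0, 90.0]
force: [0.4, 0.4, -1.8]
opening: 0.0172
clock: 15.4
tool_pos: [0.5124, -0.2566, 0.1713]
orientation: [-180.0, -0.0, 89.9]
force: [0.2, -0.7, -1.4]
opening: 0.0171
```

Run:
```python
from h import *
import cv2
o,p,d,W,K,C=wrist("w4"); print(o["tool_pos"],o["orientation"])
def rep(C,t):
  for zlo,zhi,nm in [(.155,.2,"tube"),]:
    P=C[(C[:,2]>zlo)&(C[:,2]<zhi)]
    for x in range(410,620,20):
        m=(P[:,0]*1000>x)&(P[:,0]*1000<x+20)&(abs(P[:,1]+.258)<.016)
        if m.sum()>10: print(t,"long x",x,m.sum(),"y",np.percentile(P[m,1]*1000,[3,97]).round(1),"top",(1000*np.percentile(P[m,2],97)).round(1))
    for y in range(-220,-120,20):
        m=(P[:,1]*1000>y)&(P[:,1]*1000<y+20)&(abs(P[:,0]-.426)<.016)
        if m.sum()>10: print(t,"short y",y,m.sum(),"x",np.percentile(P[m,0]*1000,[3,97]).round(1),"top",(1000*np.percentile(P[m,2],97)).round(1))
rep(C,"wrist")
q=C[(C[:,2]>.05)&(C[:,2]<.1)]
for nm,a,b,ax in [("clip",(.455,.49),(-.29,-.22),1),("short",(.39,.46),(-.18,-.13),0)]:
    m=(q[:,0]>a[0])&(q[:,0]<a[1])&(q[:,1]>b[0])&(q[:,1]<b[1]);
    if m.sum()>10: print(nm,m.sum(),np.percentile(q[m],[1,99],axis=0).round(4))
p2,d2=vision.snapshot("side"); cv2.imwrite("pics/side4.png",p2[:,:,::-1]); rep(cloud("side",d2),"side")
```

```text
[ 0.51237873 -0.2565559   0.17128811] [-1.79953870e+02 -9.57118720e-03  8.99135314e+01]
wrist long x 410 504 y [-254.5 -242.2] top 184.0
wrist long x 430 1891 y [-262.8 -243. ] top 184.4
wrist long x 450 1632 y [-264.9 -248.4] top 184.6
wrist long x 470 1470 y [-264.8 -248.6] top 184.8
wrist long x 490 2064 y [-272.5 -243.2] top 197.3
wrist long x 510 235 y [-265.1 -248.4] top 194.6
wrist long x 530 718 y [-265. -248.] top 185.4
wrist short y -220 1924 x [416.7 432.8] top 184.0
wrist short y -200 1920 x [416.7 432.8] top 183.9
wrist short y -180 1919 x [416.8 432.8] top 183.8
wrist short y -160 1159 x [416.8 433.1] top 183.5
short 1214 [[ 0.4262 -0.165   0.051 ]
 [ 0.4503 -0.141   0.0848]]
side long x 410 59 y [-254.5 -242.6] top 183.8
side long x 430 187 y [-263.8 -245.8] top 184.5
side long x 450 159 y [-265.5 -252.2] top 184.2
side long x 470 55 y [-265.7 -261.2] top 179.1
side long x 490 21 y [-265.8 -262.9] top 177.1
side long x 510 15 y [-266.6 -262.9] top 176.8
side long x 530 33 y [-265.5 -260.6] top 175.9
side long x 550 107 y [-265.5 -254. ] top 186.0
side long x 570 181 y [-265.4 -253.8] top 186.0
side long x 590 118 y [-265.  -254.3] top 186.2
side short y -220 91 x [417.1 433. ] top 184.2
side short y -200 84 x [417.3 433.1] top 184.1
side short y -180 80 x [416.4 433. ] top 184.0
side short y -160 71 x [416.8 432.9] top 183.8
side short y -140 13 x [416.9 432.3] top 183.2
```

View pics/w4.png

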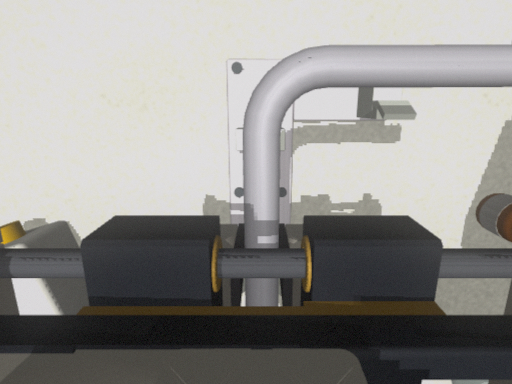

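View pics/side4.png

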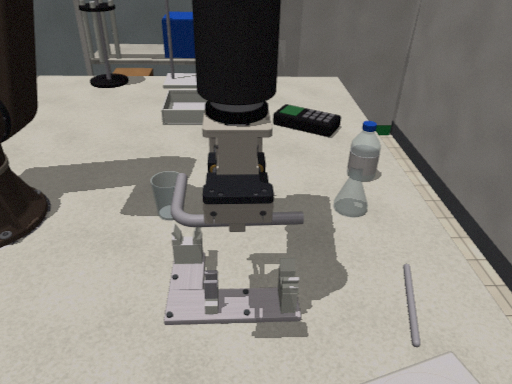

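Tube and holder line up to about 1 mm: the tube needs +1.2 mm in x and −1 mm in y. I'll correct that and lower the tube to just above the clip. Then I'll tilt it into its resting attitude, about 5° down at the long end and 8° down at the short end.

```bash
python3 -m jog '0 0 0 -0.03 0.03 0.3 -1;0 0 0 0 0 0.5 -1;0 0 0 0 0 0.5 -1;0 0 0 0 0 0.5 -1;0 0 0 0 0 0.3 -1;0 0 0 0 0 0.18 -1;0 0 0 0 0 0 -1'; python3 -m jog '0.3 -0.45 0 0 0 0 -1;0.3 -0.45 0 0 0 0 -1;0.3 -0.45 0 0 0 0 -1;0 0 0 0 0 0 -1'
```

```text
clock: 16.38
tool_pos: [0.5142, -0.2566, 0.0803]
orientation: [-180.0, -0.0, 90.0]
force: [-0.3, 0.0, -2.4]
opening: 0.0169
clock: 16.88
tool_pos: [0.5149, -0.2562, 0.081]
orientation: [-174.8, 7.7, 90.4]
force: [-0.7, 0.6, -1.8]
opening: 0.0172
```

```bash
python3 -m jog '0 0 0 -0.01 -0.01 0.1 -1;0 0 0 0 0 0.07 -1;0 0 0 0 0 0.05 -1;0 0 0 0 0 0 -1'; python3 -m jog '0 0 0 0 0 0.05 -1;0 0 0 0 0 0 -1'
```

```text
clock: 17.38
tool_pos: [0.5129, -0.2586, 0.0718]
orientation: [-174.8, 7.7, 90.3]
force: [-0.1, -0.7, -2.2]
opening: 0.0172
clock: 17.62
tool_pos: [0.5128, -0.2586, 0.0698]
orientation: [-174.8, 7.7, 90.3]
force: [-0.2, 0.4, -1.5]
opening: 0.017
```

```bash
python3 -m jog '0 0 0 0 0 0.04 -1;0 0 0 0 0 0 -1';python3 -m jog '0 0 0 0 0 0.03 -1;0 0 0 0 0 0 -1'
python3 - <<'E'
from h import *
import cv2
o=ctrl.get_obs();print(o["tool_pos"],o["force"])
for n in["side","scene"]:
    p2,d2=vision.snapshot(n); cv2.imwrite(f"pics/{n}5.png",p2[:,:,::-1]); np.savez(f"pics/{n}5.npz",d=d2)
p=cv2.imread("pics/side5.png")[190:340,130:340]; cv2.imwrite("pics/side5z.png",cv2.resize(p,None,fx=3.6,fy=3.6,interpolation=cv2.INTER_CUBIC))
E
```

```text
clock: 17.88
tool_pos: [0.5128, -0.2588, 0.0683]
orientation: [-174.8, 7.7, 90.3]
force: [-0.3, 0.5, -1.6]
opening: 0.0171
clock: 18.12
tool_pos: [0.5129, -0.2589, 0.0674]
orientation: [-174.8, 7.7, 90.3]
force: [-0.4, 1.0, -1.2]
opening: 0.0172
[ 0.51288676 -0.25890111  0.06735467] [-0.41008896  0.96404967 -1.17370442]
```

View pics/side5z.png

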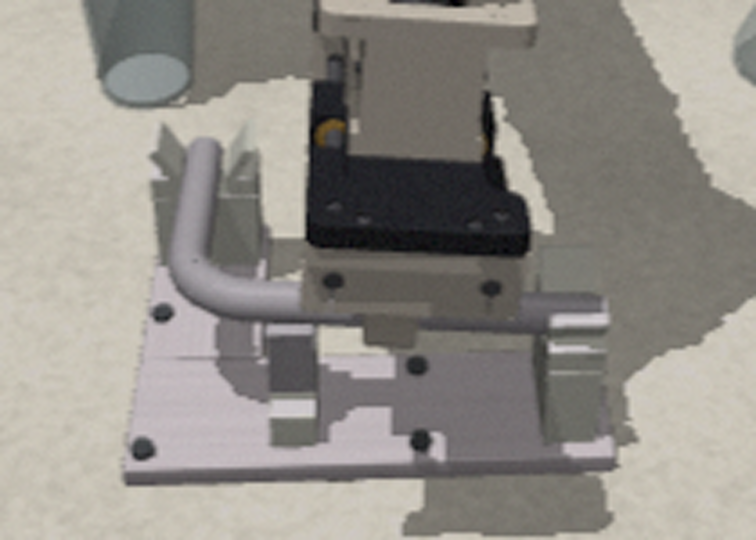

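The zoomed side view shows the short leg in the short post's notch (around (205,170)), the long leg in the long post's notch (around (575,310)), and the tube over the clip (around (290,330)). I'll ease it down until I feel contact.

```bash
python3 -m jog '0 0 0 0 0 0.025 -1;0 0 0 0 0 0 -1';python3 -m jog '0 0 0 0 0 0.025 -1;0 0 0 0 0 0 -1'
```

```text
clock: 18.48
tool_pos: [0.513, -0.2591, 0.0669]
orientation: [-174.9, 7.7, 90.3]
force: [-0.9, 3.1, 4.5]
opening: 0.017
clock: 18.73
tool_pos: [0.5131, -0.2593, 0.0664]
orientation: [-174.9, 7.8, 90.4]
force: [-2.3, 5.0, 9.3]
opening: 0.0173
```

Contact came at the expected height, with about 6 to 10 N upward. I'll back off slightly, release gently and look.

```bash
python3 -m jog '0 0 0 0 0 -0.03 -1;0 0 0 0 0 0 -0.5;0 0 0 0 0 0 0;0 0 0 0 0 0 0.2;0 0 0 0 0 0 0.2'; python3 -m jog '0 0 0 0 0 -0.3 0.2;0 0 0 0 0 -0.6 0.2;-0.3 0.45 0 0 0 -0.6 0.2;-0.3 0.45 0 0 0 -0.4 0;-0.3 0.45 0 0 0 0 -0.5;0 0 0 0 0 0 -1;0 0 0 0 0 0 -1'
python3 - <<'E'
from h import *
import cv2
o,p,d,W,K,C=wrist("w6");print(o["tool_pos"],o["orientation"],o["force"])
p2,d2=vision.snapshot("side"); cv2.imwrite(f"pics/side6.png",p2[:,:,::-1])
p=p2[190:340,130:340,::-1]; cv2.imwrite("pics/side6z.png",cv2.resize(p,None,fx=3.6,fy=3.6,interpolation=cv2.INTER_CUBIC))
def rep(C,t):
    P=C[(C[:,2]>.05)&(C[:,2]<.1)]
    for x in list(range(430,500,10))+list(range(500,620,20)):
        m=(P[:,0]*1000>x)&(P[:,0]*1000<x+10)&(abs(P[:,1]+.258)<.009)
        if m.sum()>5: print(t,"long x",x,m.sum(),"y",np.percentile(P[m,1]*1000,[3,97]).round(1),"top",(1000*np.percentile(P[m,2],97)).round(1))
    for y in range(-220,-120,20):
        m=(P[:,1]*1000>y)&(P[:,1]*1000<y+10)&(abs(P[:,0]-.426)<.009)
        if m.sum()>5: print(t,"short y",y,m.sum(),"x",np.percentile(P[m,0]*1000,[3,97]).round(1),"top",(1000*np.percentile(P[m,2],97)).round(1))
rep(C,"w");rep(cloud("side",d2),"s")
E
```

```text
clock: 19.35
tool_pos: [0.5124, -0.2592, 0.0662]
orientation: [-174.8, 7.7, 90.3]
force: [0.0, 0.5, 0.1]
opening: 0.0465
clock: 20.23
tool_pos: [0.5188, -0.2497, 0.1418]
orientation: [-180.0, 0.1, 90.0]
force: [0.1, -0.1, -0.6]
opening: 0.0193
[ 0.51883887 -0.24966571  0.141768  ] [-1.79965320e+02  5.29107252e-02  8.99805778e+01] [ 0.07552701 -0.11310683 -0.6486874 ]
w long x 430 262 y [-260.7 -249.4] top 86.6
w long x 440 370 y [-264.  -249.4] top 86.6
w long x 450 385 y [-265.5 -249.4] top 86.1
w long x 460 380 y [-265.7 -249.4] top 85.3
w long x 470 357 y [-266.  -249.4] top 84.5
w long x 480 348 y [-266.2 -249.4] top 83.8
w long x 490 345 y [-266.6 -249.4] top 82.5
w long x 500 316 y [-266.1 -249.4] top 81.8
w long x 520 299 y [-266.5 -249.4] top 80.0
w long x 540 210 y [-263.  -250.2] top 78.0
w long x 580 219 y [-266.3 -250.3] top 74.6
w long x 600 119 y [-266.9 -250.3] top 72.7
w short y -220 424 x [417.9 434.3] top 83.3
w short y -200 423 x [417.7 434.3] top 80.5
w short y -180 402 x [417.8 434.5] top 77.6
w short y -160 408 x [417.3 434.5] top 75.0
w short y -140 97 x [418.2 433.8] top 72.2
s long x 430 70 y [-262.5 -250.4] top 86.8
s long x 440 79 y [-266.2 -251.1] top 87.0
s long x 450 82 y [-266.6 -252.9] top 86.3
s long x 460 68 y [-266.8 -254.3] top 86.0
s long x 470 83 y [-266.8 -254.6] top 84.4
s long x 480 81 y [-266.8 -252.4] top 83.6
s long x 490 65 y [-266.8 -255.4] top 82.3
s long x 500 71 y [-266.6 -254.7] top 81.4
s long x 520 61 y [-266.7 -255.4] top 80.4
s long x 540 62 y [-266.9 -254.2] top 78.0
s long x 560 63 y [-266.6 -255.7] top 76.7
s long x 580 35 y [-264.8 -253.2] top 75.3
s long x 600 17 y [-264.1 -256. ] top 73.1
s short y -220 42 x [417.8 433.5] top 83.6
s short y -200 35 x [418.2 434.3] top 80.4
s short y -180 33 x [418.4 434.3] top 77.2
s short y -160 33 x [418.2 434.2] top 74.7
```

View pics/side6z.png

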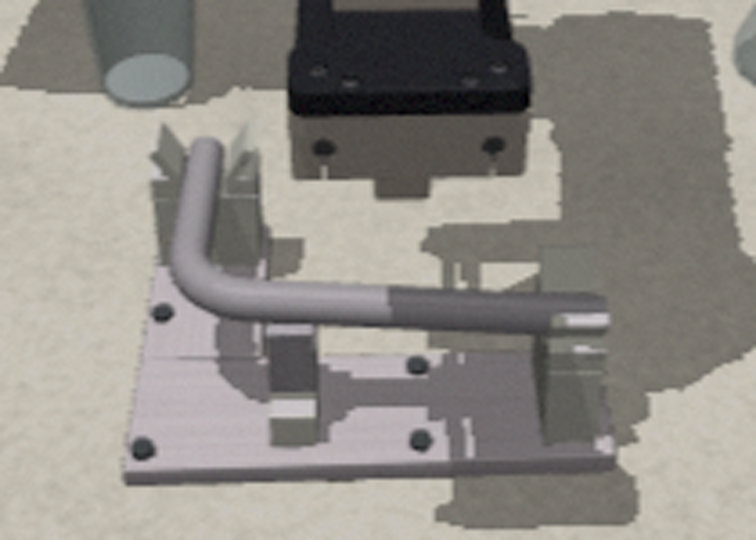

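View pics/w6.png

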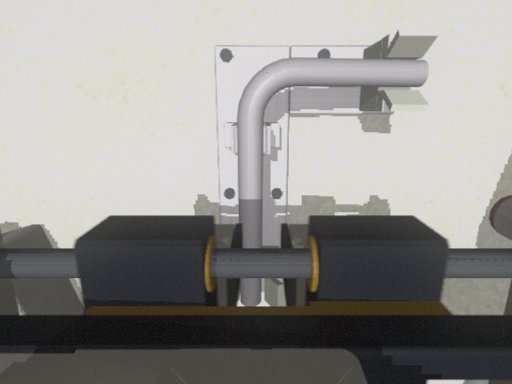

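The tube rests as the geometry predicts: its top is at about 84.7 mm at the clip (11 mm above home) and both ends lie in their notches. Next I move the shut fingers over the clip and press in small steps.

```bash
python3 -m jog '0 0 0 -0.1 -0.6 0 -1;0 0 0 -0.1 -0.61 0 -1;0 0 0 0 0 0.5 -1;0 0 0 0 0 0.5 -1;0 0 0 0 0 0.25 -1;0 0 0 0 0 0 -1'; python3 -m jog '0 0 0 0 0 0.05 -1;0 0 0 0 0 0.05 -1;0 0 0 0 0 0 -1'
```

```text
clock: 21.08
tool_pos: [0.4702, -0.2573, 0.0909]
orientation: [-179.9, -0.0, 90.0]
force: [-0.5, -0.3, -0.5]
opening: 0.0005
clock: 21.45
tool_pos: [0.4706, -0.2576, 0.0878]
orientation: [180.0, 0.0, 90.0]
force: [0.4, 0.3, -0.5]
opening: 0.0006
```

```bash
python3 -m jog '0 0 0 0 0 0.04 -1;0 0 0 0 0 0.04 -1;0 0 0 0 0 0 -1';python3 -m jog '0 0 0 0 0 0.025 -1;0 0 0 0 0 0 -1';python3 -m jog '0 0 0 0 0 0.025 -1;0 0 0 0 0 0 -1'
```

```text
clock: 21.82
tool_pos: [0.4705, -0.2579, 0.0846]
orientation: [180.0, 0.0, 90.0]
force: [-0.9, -2.3, 3.5]
opening: 0.0003
clock: 22.08
tool_pos: [0.4708, -0.2579, 0.0839]
orientation: [180.0, 0.0, 90.0]
force: [-0.4, -2.0, 5.5]
opening: -0.0001
clock: 22.32
tool_pos: [0.4711, -0.258, 0.0832]
orientation: [179.9, 0.0, 90.0]
force: [-1.6, -1.6, 7.3]
opening: 0.0004
```

```bash
python3 -m jog '0 0 0 0 0 0.025 -1;0 0 0 0 0 0.025 -1;0 0 0 0 0 0 -1';python3 -m jog '0 0 0 0 0 0.025 -1;0 0 0 0 0 0 -1';python3 -m jog '0 0 0 0 0 0.025 -1;0 0 0 0 0 0 -1'
```

```text
clock: 22.7
tool_pos: [0.4717, -0.2582, 0.0817]
orientation: [179.9, 0.1, 90.0]
force: [-1.9, -1.8, 11.2]
opening: 0.0005
clock: 22.95
tool_pos: [0.4719, -0.2582, 0.0808]
orientation: [179.8, 0.1, 90.0]
force: [-0.6, -2.5, 9.9]
opening: 0.0
clock: 23.2
tool_pos: [0.4721, -0.2582, 0.0798]
orientation: [179.8, 0.1, 90.0]
force: [-0.1, -1.6, 8.9]
opening: 0.0004
```

The force peaked at about 11 N and is now falling, so the clip is giving way. I'll continue to the saddle.

```bash
python3 -m jog '0 0 0 0 0 0.025 -1;0 0 0 0 0 0.025 -1;0 0 0 0 0 0 -1';python3 -m jog '0 0 0 0 0 0.025 -1;0 0 0 0 0 0.025 -1;0 0 0 0 0 0 -1';python3 -m jog '0 0 0 0 0 0.025 -1;0 0 0 0 0 0 -1'
```

```text
clock: 23.58
tool_pos: [0.472, -0.2582, 0.0773]
orientation: [179.8, 0.1, 90.0]
force: [2.4, -3.8, 4.5]
opening: 0.0004
clock: 23.95
tool_pos: [0.47, -0.2572, 0.074]
orientation: [-179.9, -0.0, 90.0]
force: [-0.7, 0.6, 2.9]
opening: 0.0003
clock: 24.2
tool_pos: [0.4701, -0.2573, 0.0738]
orientation: [-180.0, -0.0, 90.0]
force: [-3.3, 2.6, 10.7]
opening: 0.0006
```

At 73.8 mm it stopped moving and the force rose to 10.7 N, which is the firm saddle. I'll stop pushing, retract and check.

```bash
python3 -m jog '0 0 0 0 0 -0.3 -1;0 0 0 0 0 -0.8 -1;0 0 0 0 0 -1 -1;0 0 0 0 0.6 -0.6 -1;0 0 0 0 0.6 0 -1;0 0 0 0 0 0 -1'
python3 - <<'E'
from h import *
import cv2
o,p,d,W,K,C=wrist("w7");print(o["tool_pos"],o["force"])
p2,d2=vision.snapshot("side"); cv2.imwrite(f"pics/side7.png",p2[:,:,::-1])
p3,d3=vision.snapshot("scene"); cv2.imwrite(f"pics/scene7.png",p3[:,:,::-1])
p=p2[190:340,130:340,::-1]; cv2.imwrite("pics/side7z.png",cv2.resize(p,None,fx=3.6,fy=3.6,interpolation=cv2.INTER_CUBIC))
def rep(C,t):
    P=C[(C[:,2]>.05)&(C[:,2]<.1)]
    for x in list(range(430,600,20)):
        m=(P[:,0]*1000>x)&(P[:,0]*1000<x+10)&(abs(P[:,1]+.258)<.009)
        if m.sum()>5: print(t,"long x",x,m.sum(),"y",np.percentile(P[m,1]*1000,[3,97]).round(1),"top",(1000*np.percentile(P[m,2],97)).round(1))
    for y in range(-220,-120,20):
        m=(P[:,1]*1000>y)&(P[:,1]*1000<y+10)&(abs(P[:,0]-.426)<.009)
        if m.sum()>5: print(t,"short y",y,m.sum(),"x",np.percentile(P[m,0]*1000,[3,97]).round(1),"top",(1000*np.percentile(P[m,2],97)).round(1))
rep(C,"w");rep(cloud("side",d2),"s")
E
```

```text
clock: 24.95
tool_pos: [0.5195, -0.2574, 0.1814]
orientation: [180.0, -0.0, 90.0]
force: [-0.3, -0.1, -0.4]
opening: 0.0005
[ 0.51948886 -0.25740239  0.18136456] [-0.34911551 -0.07703927 -0.43136924]
w long x 430 159 y [-260.4 -249.7] top 73.5
w long x 450 248 y [-266.1 -249.5] top 73.9
w long x 470 259 y [-266.9 -249.4] top 73.4
w long x 490 239 y [-266.4 -249.1] top 73.6
w long x 510 219 y [-266.6 -249.9] top 73.7
w long x 530 208 y [-265.8 -249.8] top 73.6
w long x 550 29 y [-264.4 -250.4] top 73.8
w short y -220 276 x [418.9 434.8] top 73.7
w short y -200 275 x [418.9 434.3] top 73.8
w short y -180 261 x [418.9 434.3] top 73.8
w short y -160 264 x [419.  434.4] top 74.1
w short y -140 60 x [420.4 434.4] top 73.6
s long x 430 62 y [-262.3 -249.9] top 74.0
s long x 450 75 y [-266.4 -252.8] top 73.9
s long x 470 45 y [-265.7 -249.5] top 74.4
s long x 490 67 y [-266.7 -254.3] top 74.2
s long x 510 70 y [-266.9 -255.6] top 74.2
s long x 530 74 y [-266.8 -252.8] top 73.5
s long x 550 74 y [-266.8 -254.8] top 74.1
s long x 570 73 y [-266.8 -255.9] top 73.6
s long x 590 41 y [-264.2 -251.7] top 74.1
s short y -220 42 x [419.9 434.6] top 74.2
s short y -200 38 x [419.7 434.7] top 74.1
s short y -180 38 x [419.6 434.7] top 74.4
s short y -160 34 x [419.7 435. ] top 73.7
s short y -140 7 x [420.2 431.9] top 73.5
```

View pics/side7z.png

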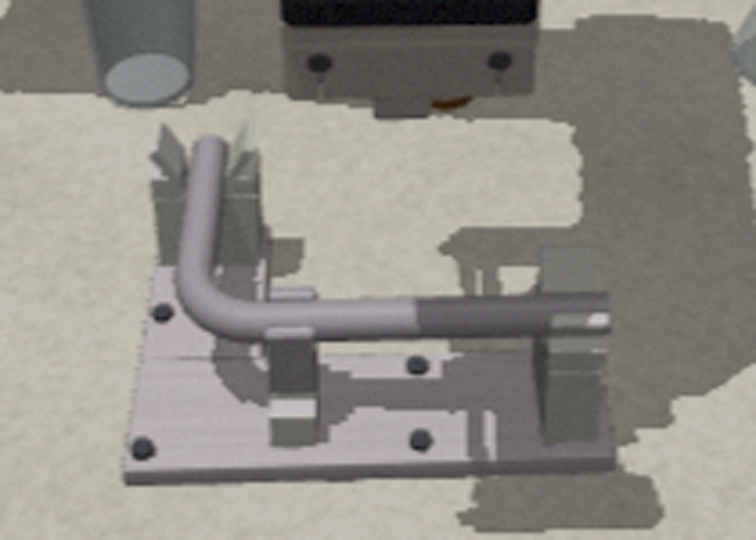

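View pics/scene7.png

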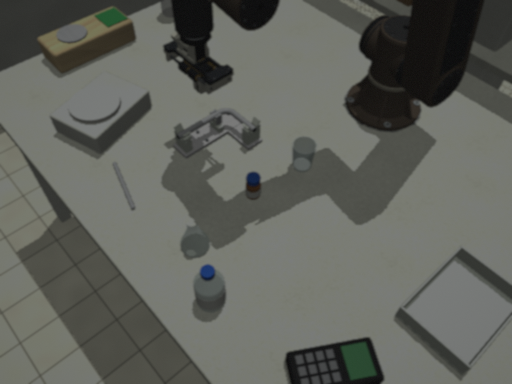

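The tube's top is level at 73.5–74.4 mm everywhere (home is 74 mm) and the jaws have closed around it. In the scene picture the jar (253,187), beaker (303,155) and flask (195,240) haven't moved. I'm handing the job in.

```bash
python3 -c "
from plant import ctrl
print(ctrl.close_job())"
```

```text
the job is handed in; nothing more can be done
None
```

The tube is snapped fully home in the holder and released, and I handed the job in at about 25 s of the 45 s allowed.

- **Placing:** I gripped the tube across its long leg, turned it to match the holder and lowered it at a slight tilt. Both ends went into their notches, and the bend rested on the clip 11 mm above home. I released it there and checked it.
- **Pressing:** I pressed at the clip with the shut fingers. The resistance peaked at about 11 N and fell as the clip gave way. At the firm saddle it rose to 10.7 N, where I stopped pushing and moved the arm clear.
- **Last checks:** Both the wrist and side cameras put the tube's top at 73.5–74.4 mm along both legs, against 74 mm for home. The clip jaws show around the tube. The wrist force reads about zero, and the jar, beaker and flask stand where they were.
- **Disagreement:** An edge fit of the base plate gave a holder angle of +1° from one edge and −0.7° from another. I used 0°, which the clip and post positions supported, and the tube fitted. No check failed.

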